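# Lay out the titration place

## Robot

A 7-joint arm with a two-finger parallel gripper is mounted at the origin on the work surface. World frame = base frame: x ahead of the robot, y to its left, z up, the work surface at z = 0. Lengths are in m, angles in rad, forces in N, time in s.
With the tool pointing down it reaches from about 0.425 to 0.875 m from the base axis. Payload 4.7 kg.
Tool frame: the origin (TCP) lies where the fingers leave the gripper's body, on its centre line; the fingertips stand 70 mm ahead of it and the grasp point (between the pads) lies 51 mm ahead of it; z points along the fingers, y is the line along which they close (so a half turn about z gives the same grasp; the last joint's range is limited). The gripper opens to 87 mm and grips with 3 to 60 N. Pads are 19 mm wide; open, the fingers measure 117 mm over their backs; the gripper's body (75 mm by 190 mm) begins 51 mm behind the grasp point.
Start: joints at [-1.312, 0.321, -0.07, 1.45, 0.023, 1.371, -0.057], TCP at [0.158, 0.631, 0.292] pointing down, gripper open.
Joint ranges: [-2.86, 2.86], [-0.3, 2.09], [-1.38, 1.24], [0.06, 2.45], [-1.56, 4.7], [0.09, 2.05], [-2.69, 2.69]. Speed limits (rad/s): [2.57, 2.57, 3.14, 3.14, 3.14, 3.14, 3.14].

## Interface

Orientations are given as a rotation vector (axis times angle).
In Python, from bench import get_state, get_image, get_calibration, close_job gives the robot as it stands.
- The arm moves only by the tool send_rows, never from a script. Its argument "rows" is a list of rows, each an object of numbers: "hand": the finger opening in mm, from 0 to 87; "x", "y", "z": the shift along the world's x, y, z in mm; "roll": the turn about the world's z in degrees. A call has 1 to 10 rows; each row shifts and turns the commanded pose from where the row before left it; what a row does not reach is not made up. A row lasts 1/10 s, in which the tool goes at most 50 mm and 8.59 degrees, less where a joint would pass 70% of its speed; a pose out of reach is approached as far as the arm can. A call is refused whole if a number of a shift passes 50 or a number of a turn 8.59, either way. A call with a gripper value outside its range is refused whole. The fingers move at their own pace and stop on an object; "force" is the grip in N (left out, the last holds). Time passes only in rows, so rows that do not move let the fingers close. It gives the time, the measured TCP pose, the force, the opening and the grip force at its end, in the units of the state.
- get_state(): the state, without advancing time (a new reading comes with each control period).
- get_image(name): name is "scene" or "top" or "wrist"; returns the picture (384x512x3 uint8, blue, green, red); there is no depth.
- get_calibration(name): a dict with "mtx" (3x3 intrinsics, pixels), "world_from_camera" (4x4, takes a point from camera to world coordinates). Camera axes: x right, y down, z forward; pixel columns grow to the right and rows downward; lengths in m; the calibration is good to about 2 mm. The wrist camera is an equidistant fisheye: a pixel r from the principal point sees the ray r / f radians off the axis. A picture is of the moment at which its call begins: read the wrist's pose just before it. get_calibration takes no time and is no camera call; for the wrist camera it gives the pose at the moment of the call.
- close_job(): hands the job in; it is judged then, once.
The state is a dict: "time": time; "joint_positions": joint angles; "qd": joint speeds; "joint_torque": joint torques, N m; "position": TCP position; "tool_rot": TCP orientation; "ft_force": force on the tool from outside, world axes, zero at the start; "torque": the same for the moment, N m; "grip_width": opening from 0.0 (shut) to 1.0 (fully open); "grip_force": force on a finger pad.
Only numpy, scipy, OpenCV 4.12 (cv2) and the standard library are available. Lean on these libraries where they do the work, as an engineer would, in place of code of your own. Each camera call takes 0.05 s, during which the arm holds its last target. There are 200 camera calls.

## Task

Set up the titration place: stand the blue beaker in the middle of the stirrer's plate and put the orange cover centred on top of it, and press the amber bottle fully home in the pink foam's cutout. On the bench, in a row running straight out from the middle of the stirrer's side that faces the foam block, stand first the blue-capped dropper bottle with about 3 cm of clear bench between it and the stirrer, then beyond it the red-capped wash bottle with about 3 cm between the two bottles. Keep the bottles upright and leave the jug, the green bottle and the tube rack as they are.

Things in the scene. Friction and masses are not known exactly. Their poses are not given: they have to be found in the camera images.
- stirrer_top (a point): Magnetic stirrer, fixed, at the left or right: white box 120 x 120 mm, 50 mm high, square dark grey plate (104 mm) on top with a thin white centre circle, black knob on the front face, which looks towards the robot (turned up to 0.2 rad). Point: centre of the plate's surface, 50 mm above the bench. x runs from the knob face to the back, y to the left as one faces the knob, z up; side faces at y = +60 and -60 mm.
- foam_floor (a point): Pink foam block, fixed, on the opposite side to the stirrer: 110 x 110 mm, 55 mm high, round upright cutout 54 mm wide, 40 mm deep in its top, mouth bevelled. Four springy pads narrow it to 47 mm: the 50 mm amber bottle must be pushed straight down with 8 to 15 N to reach the floor, and stays. Point: centre of the cutout's floor, 15 mm above the bench; z up.
- beaker_mid (a point): Pale blue open beaker, 56 mm outer diameter, 75 mm high, wall 3 mm, about 80 g, loose, standing. The point is its centre, half-way up (37.5 mm above its underside); z up its axis. It can be gripped across its outside.
- cover_mid (a point): Orange beaker cover, loose, lying flat: disc 70 mm wide and 6 mm thick, flat below, with an upright round knob 20 mm wide and 30 mm tall on its middle (36 mm high in all), about 50 g. The point is on its axis half-way up, 18 mm above its underside; z up.
- dropper_mid (a point): Small white dropper bottle with a blue cap, loose, standing: 36 mm diameter, 90 mm high in all, about 60 g. The blue cap is 22 mm wide from 55 to 77 mm above the underside (the place to grip), with a thin tip above. The point is on its axis half-way up, 45 mm above its underside; z up.
- wash_mid (a point): Cream wash bottle with a red cap, loose, standing: 52 mm diameter, 130 mm high in all, about 160 g. The red cap is 30 mm wide from 86 to 112 mm above the underside (the place to grip), with a thin nozzle above. The point is on its axis half-way up, 65 mm above its underside; z up.
- amber_mid (a point): Brown (amber) reagent bottle with a pale paper label and a white cap, loose, standing: 50 mm diameter with a bevelled foot, 95 mm high in all, about 180 g. The white cap is 30 mm wide from 69 to 95 mm above the underside (the place to grip). The point is on its axis half-way up, 47.5 mm above its underside; z up.
- jug_mid (a point): Bystander: white open plastic jug with a handle, 90 mm wide, 125 mm high, loose, outside the work area at the left. The point is on its axis half-way up.
- stock_mid (a point): Bystander: green glass bottle with a black cap, 72 mm wide, 150 mm high, loose, outside the work area at the right. The point is on its axis half-way up.
- rack_mid (a point): Bystander: grey test-tube rack, 50 x 200 mm, with tubes up to 98 mm high, loose, beyond the row of things. The point is at its middle, 30 mm above the bench.
Things that resemble listed ones, but are neither listed nor needed, are in the scene too. What is shaped like the part that bears beaker_mid but purple or turquoise is not meant. What is shaped like the part that bears dropper_mid but purple is not meant.

How it is judged:
By the outcome, as a careful person would: the job done as asked, in the order asked, and still so for the second after the job is handed in, with the robot touching nothing.
It also fails if it takes over 141 s, if anything falls off the work surface, if the arm or the gripper's body presses on something with over 40 N, if the wrist force passes 120 N, or if a joint passes its speed limit or range.

## Working session

There is one attempt and no reset: what is moved stays moved. The work goes in short steps, Python scripts to look and compute and a tool call to move; the robot and the scene stay as the last step left them, time stands still between calls to the robot, and variables do not carry over. Pictures are saved under pics/ and viewed, at most 14 in all, crops included, and the job is handed in when it is done.

Besides the shell and the picture viewer there is one more tool, called after "Request:" as name([rows], argument=value, ...), one row to a line, values as JSON. send_rows: Moves the arm, as the interface text tells. Its arguments: {"type":"object","properties":{"rows":{"type":"array","items":{"type":"object","properties":{"hand":{"type":"number"},"x":{"type":"number"},"y":{"type":"number"},"z":{"type":"number"},"roll":{"type":"number"}}}},"force":{"type":"number"}},"required":["rows"]}

```bash
ls; mkdir -p pics; python3 - <<'E'
from bench import *
import cv2
s=get_state();print(s)
for n in("scene","top"):
    cv2.imwrite(f"pics/{n}0.png",cv2.resize(get_image(n),(800,600),interpolation=cv2.INTER_CUBIC));c=get_calibration(n);print(n,c)
E
```

```text
pics
{'time': 0.0, 'joint_positions': array([-1.31192305,  0.32185064, -0.07011478,  1.45168881,  0.02262944,
        1.37079426, -0.05688644]), 'qd': array([ 9.88759396e-04, -6.46275689e-04, -1.00464995e-04, -1.27992152e-03,
       -8.52994181e-05,  2.57909379e-03,  7.35326483e-04]), 'joint_torque': array([ 9.40678115e-05, -4.91308486e+01, -4.03863313e-01, -3.12518513e+01,
       -6.39512180e-02,  4.43314039e-02,  1.90667220e-04]), 'position': array([0.15744849, 0.63020438, 0.29113675]), 'tool_rot': array([-3.83391998e-01, -3.11798751e+00,  3.06221467e-03]), 'ft_force': array([ 0.20120344, -0.51933593,  0.05286974]), 'torque': array([-0.02150026,  0.02752127, -0.00358338]), 'grip_force': 0.0, 'grip_width': 1.0016488715818348}
scene {'mtx': array([[494.70193989,   0.        , 256.61764193],
       [  0.        , 494.70193989, 189.27169944],
       [  0.        ,   0.        ,   1.        ]]), 'world_from_camera': array([[-0.81112184,  0.37597526, -0.44802229,  1.28816539],
       [ 0.58482884,  0.5115154 , -0.62954526,  0.93335427],
       [-0.00752314, -0.77265426, -0.63478248,  1.0180355 ],
       [ 0.        ,  0.        ,  0.        ,  1.        ]])}
top {'mtx': array([[374.96472928,   0.        , 255.33876662],
       [  0.        , 374.96472928, 191.34561827],
       [  0.        ,   0.        ,   1.        ]]), 'world_from_camera': array([[ 0.06309793, -0.97498498,  0.21312657,  0.33832013],
       [-0.99799252, -0.06047765,  0.01879852, -0.01475148],
       [-0.00543888, -0.21388487, -0.97684373,  1.4371154 ],
       [ 0.        ,  0.        ,  0.        ,  1.        ]])}
```

View pics/scene0.png

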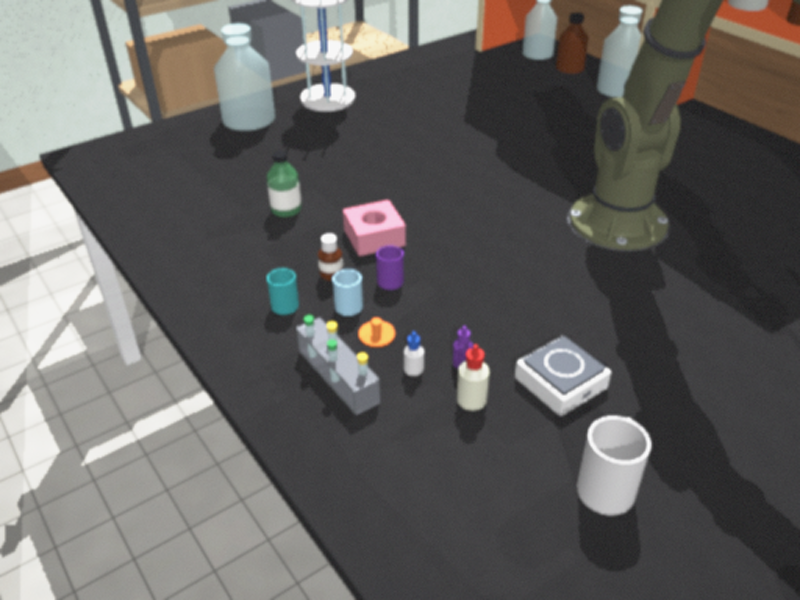

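View pics/top0.png

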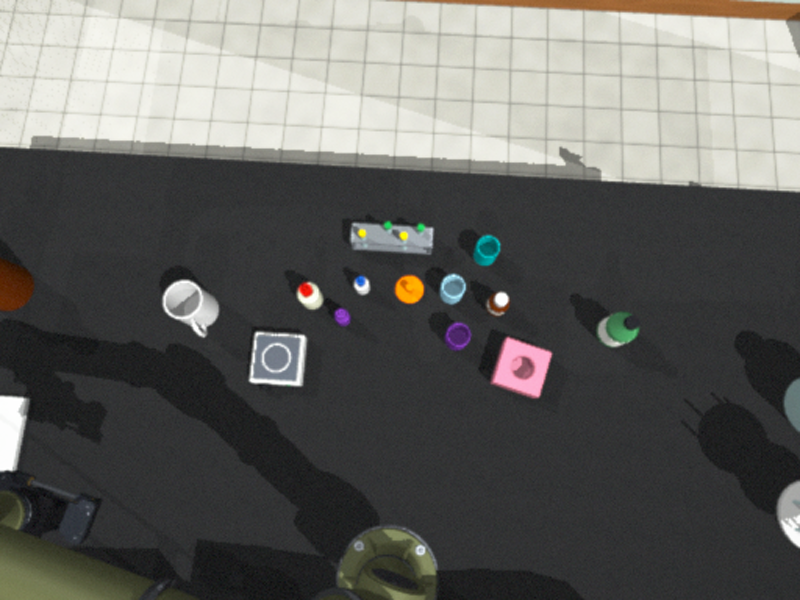

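The scene shows the blue beaker at (348,291), the orange cover at (377,333), the blue-capped dropper at (414,355), the wash bottle at (473,380), the amber bottle at (330,257), the stirrer at (563,375) and the foam at (374,227). The look-alikes are the purple beaker (390,268), the turquoise beaker (283,290) and the purple dropper (462,345). I'll take enlarged crops for measuring.

```bash
python3 - <<'E'
from bench import *
import cv2
t=get_image("top");cv2.imwrite("pics/t1.png",cv2.resize(t[140:260,156:356],None,fx=4,fy=4,interpolation=cv2.INTER_CUBIC))
s=get_image("scene");cv2.imwrite("pics/s1.png",cv2.resize(s[125:265,165:395],None,fx=3.4,fy=3.4,interpolation=cv2.INTER_CUBIC))
E
```

```text
(no output)
```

View pics/t1.png

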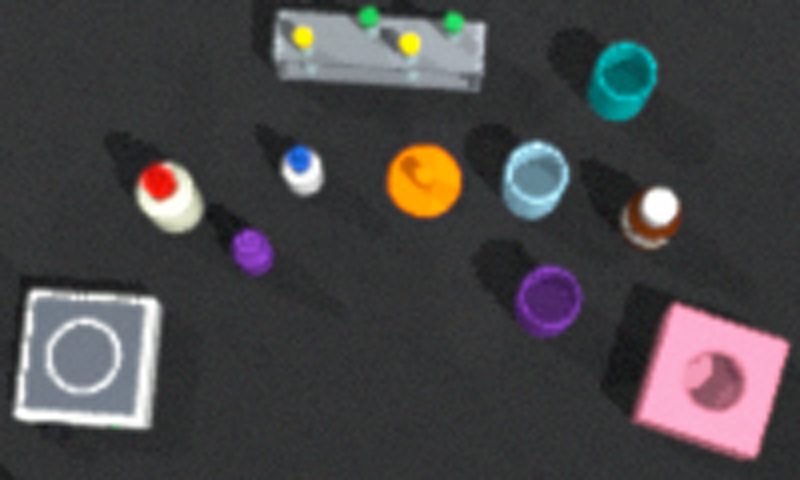

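View pics/s1.png

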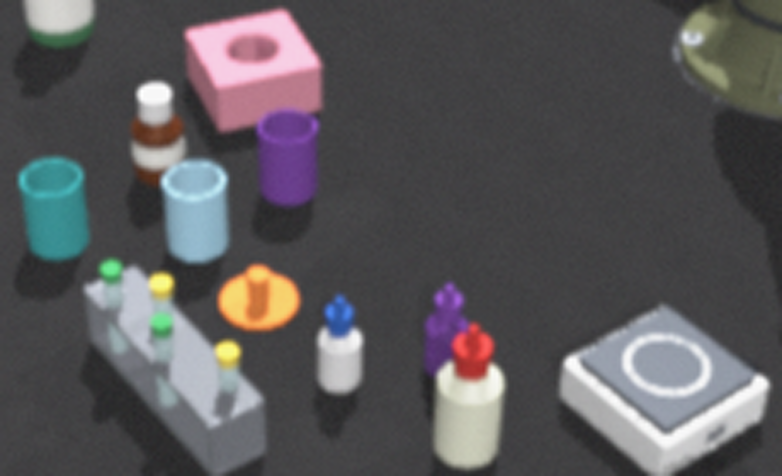

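The crops confirm the choices. In the top crop: pale blue beaker rim (536,173), cover (424,181), blue cap (299,159), red cap (159,181), white cap (660,207), plate circle (84,356), foam mouth (715,381). Purple and turquoise objects are excluded.

```bash
cat > h.py <<'E'
import numpy as np
from bench import *
def ray(n,p,z):
    c=get_calibration(n);T=c["world_from_camera"];d=T[:3,:3]@np.linalg.solve(c["mtx"],[p[0],p[1],1.]);o=T[:3,3]
    return (o+d*(z-o[2])/d[2])[:2]*1000
top=lambda x,y,z:ray("top",(156+x/4-.375,140+y/4-.375),z)
sc=lambda x,y,z:ray("scene",(165+x/3.4-.35,125+y/3.4-.35),z)
E
python3 - <<'E'
from h import *
np.set_printoptions(precision=1,suppress=True)
P=dict(stir=((84,356),(667,364),.05),foam=((715,381),(252,48),.055),beak=((536,173),(195,180),.075),cover=((424,181),(259,299),.006),drop=((299,159),(340,308),.077),wash=((159,181),(473,340),.112),amber=((660,207),(155,93),.095),pbeak=((549,299),(288,126),.075),tbeak=((625,73),(52,176),.075))
for k,(a,b,z) in P.items(): print(k,top(*a,z),sc(*b,z))
for nm,q,z in(("stirplate",[(37,299),(149,303),(138,420),(25,415)],.05),("stirtop",[(30,290),(160,298),(150,428),(15,420)],.048),("foam",[(676,303),(790,343),(754,459),(635,423)],.055)):
    c=np.array([top(*p,z) for p in q]);e=np.roll(c,-1,0)-c
    print(nm,c.mean(0),np.linalg.norm(e,axis=1),np.degrees(np.arctan2(e[:,1],e[:,0])))
c=np.array([sc(*p,.05) for p in [(664,306),(755,374),(667,428),(580,361)]]);e=np.roll(c,-1,0)-c
print(c.mean(0),np.linalg.norm(e,axis=1),np.degrees(np.arctan2(e[:,1],e[:,0])))
print("purple drop",top(252,243,.06))
T=get_calibration("wrist");print(T,get_state()["position"])
E
```

```text
stir [481.6 294.5] [480.  296.2]
foam [ 494.4 -288.4] [ 495.8 -284.9]
beak [ 675.8 -114.3] [ 675.6 -111.5]
cover [678.  -10.2] [678.2  -8. ]
drop [675.  107.5] [673.1 106.9]
wash [638.  229.8] [634.4 228.7]
amber [ 645.8 -227.5] [ 646.5 -225.4]
pbeak [ 557.7 -131.4] [ 559.6 -129.2]
tbeak [ 778.4 -194.2] [ 777.7 -194. ]
stirplate [479.2 291.2] [105.1 108.7 104.3 107.9] [ -88.5 -179.7   91.1    0.7]
stirtop [479.8 290.3] [122.6 120.8 124.9 121.3] [ -90.  -178.8   90.2    0.1]
foam [ 493.9 -287.3] [110.2 112.6 111.8 118.3] [-106.2  163.6   76.7  -17.1]
[482.1 297.5] [102.4 100.7  96.  103.6] [  90.5    0.5  -87.8 -176. ]
purple drop [595.8 146.7]
{'mtx': array([[297.3,   0. , 261.1],
       [  0. , 297.3, 192.9],
       [  0. ,   0. ,   1. ]]), 'world_from_camera': array([[ 0.2,  0.9,  0.3,  0.1],
       [ 1. , -0.2, -0.1,  0.7],
       [-0. ,  0.3, -1. ,  0.4],
       [ 0. ,  0. ,  0. ,  1. ]])} [0.2 0.6 0.3]
```

Request:
send_rows([
  {"x":26,"y":-37,"roll":-8},
  {"x":26,"y":-37,"roll":-8},
  {"x":26,"y":-37,"roll":-8},
  {"x":26,"y":-37,"roll":-8},
  {"x":26,"y":-37,"roll":-8},
  {"x":26,"y":-37,"roll":-8},
  {"x":26,"y":-37,"roll":-8},
  {"x":26,"y":-37,"roll":-8},
  {"x":26,"y":-37,"roll":-8},
  {"x":26,"y":-37,"roll":-4},
])

```text
schema error: expected keys hand, x, y, z, roll
```

Request:
send_rows([
  {"x":26,"y":-37},
  {"x":26,"y":-37},
  {"x":26,"y":-37},
  {"x":26,"y":-37},
  {"x":26,"y":-37},
  {"x":26,"y":-37},
  {"x":26,"y":-37},
  {"x":26,"y":-37},
  {"hand":87},
  {"hand":87},
])

```text
schema error: expected keys hand, x, y, z, roll
```

```bash
python3 - <<'E'
from h import *
import cv2
c=get_calibration("wrist");s=get_state();i=get_image("wrist")
np.savez("w1.npz",m=c["mtx"],T=c["world_from_camera"]);print(s["time"],s["position"],s["tool_rot"],c["world_from_camera"])
cv2.imwrite("pics/w1.png",cv2.resize(i,(800,600),interpolation=cv2.INTER_CUBIC))
E
```

```text
0.2 [0.15751038 0.63038446 0.29159111] [-3.83457202e-01 -3.11804826e+00  1.77931919e-03] [[ 2.42399829e-01  9.26145918e-01  2.88956849e-01  7.72739202e-02]
 [ 9.70176217e-01 -2.31197411e-01 -7.28413634e-02  6.50430274e-01]
 [-6.55656013e-04  2.97995797e-01 -9.54566957e-01  3.84189992e-01]
 [ 0.00000000e+00  0.00000000e+00  0.00000000e+00  1.00000000e+00]]
```

View pics/w1.png

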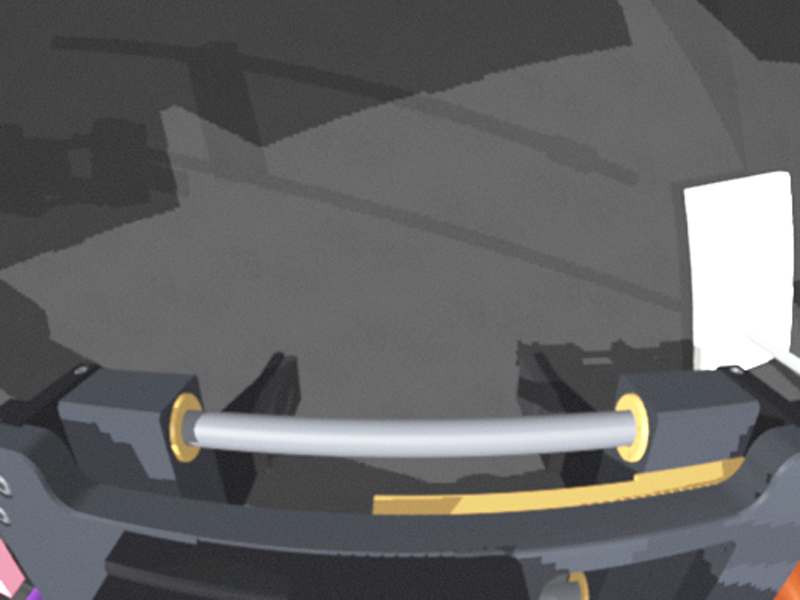

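The rows were refused because every key is needed. The wrist image shows empty bench, with the gripper rod across the lower part at (400,435).

Request:
send_rows([
  {"hand":87,"x":26,"y":-37,"z":0,"roll":-8},
  {"hand":87,"x":26,"y":-37,"z":0,"roll":-8},
  {"hand":87,"x":26,"y":-37,"z":0,"roll":-8},
  {"hand":87,"x":26,"y":-37,"z":0,"roll":-8},
  {"hand":87,"x":26,"y":-37,"z":0,"roll":-8},
  {"hand":87,"x":26,"y":-37,"z":0,"roll":-8},
  {"hand":87,"x":26,"y":-37,"z":0,"roll":-8},
  {"hand":87,"x":26,"y":-37,"z":0,"roll":-8},
  {"hand":87,"x":26,"y":-37,"z":0,"roll":-8},
  {"hand":87,"x":26,"y":-37,"z":0,"roll":-4},
])

```text
time: 1.25
position: [0.4183, 0.2589, 0.2925]
tool_rot: [-2.227, -2.216, -0.001]
ft_force: [0.5, 0.4, 0.1]
grip_width: 0.998
grip_force: 0.0
```

Request:
send_rows([
  {"hand":87,"x":32,"y":-37,"z":0,"roll":0},
  {"hand":87,"x":32,"y":-37,"z":0,"roll":0},
  {"hand":87,"x":32,"y":-37,"z":0,"roll":0},
  {"hand":87,"x":32,"y":-37,"z":0,"roll":0},
  {"hand":87,"x":32,"y":-37,"z":0,"roll":0},
  {"hand":87,"x":32,"y":-37,"z":0,"roll":0},
  {"hand":87,"x":32,"y":-37,"z":0,"roll":0},
  {"hand":87,"x":32,"y":-37,"z":0,"roll":0},
  {"hand":87,"x":0,"y":-40,"z":0,"roll":0},
  {"hand":87,"x":0,"y":0,"z":0,"roll":0},
])

```text
time: 2.25
position: [0.6727, -0.0846, 0.2917]
tool_rot: [2.231, 2.206, -0.009]
ft_force: [-0.4, -1.0, 0.8]
grip_width: 0.997
grip_force: 0.0
```

```bash
python3 - <<'E'
from h import *
import cv2
c=get_calibration("wrist");s=get_state();i=get_image("wrist")
np.savez("w1.npz",m=c["mtx"],T=c["world_from_camera"]);print(s["time"],s["position"],s["tool_rot"])
cv2.imwrite("pics/w2.png",cv2.resize(i,(800,600),interpolation=cv2.INTER_CUBIC))
E
```

```text
2.25 [ 0.67272353 -0.08464821  0.29172919] [ 2.23138248  2.20631126 -0.00897942]
```

View pics/w2.png

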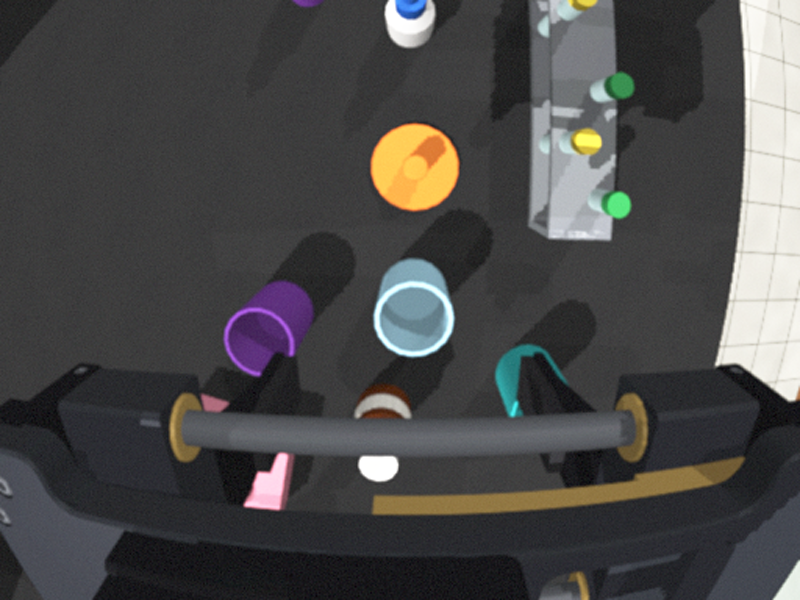

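The blue beaker rim is centred at (414,319), the cover at (415,167) and the amber cap at (379,466). I'll add fisheye measuring.

```bash
cat >> h.py <<'E'
def wr(x,y,z,f="w1.npz",k=1.5625):
    d=np.load(f);K=d["m"];T=d["T"];u=np.array([(x+.5)/k-.5-K[0,2],(y+.5)/k-.5-K[1,2]])/K[0,0];r=np.linalg.norm(u)
    v=T[:3,:3]@np.array([*(u/r*np.sin(r)),np.cos(r)]);o=T[:3,3]
    return ((o+v*(z-o[2])/v[2])[:2]*1000).round(1)
E
python3 - <<'E'
from h import *
print(get_state()["position"],get_state()["time"],get_state()["qd"].round(3))
for n,p in dict(beak=(414,319,.075),cover=(415,167,.006),knob=(415,168,.036),amber=(379,466,.095)).items():print(n,wr(*p))
E
```

```text
[ 0.6729939  -0.08055835  0.29189677] 2.3 [-0.05  -0.019 -0.059  0.006 -0.035  0.004 -0.012]
beak [ 675.7 -113. ]
cover [678.2  -8.8]
knob [677.8  -9. ]
amber [ 647.7 -226.8]
```

Request:
send_rows([
  {"hand":87,"x":2.2,"y":-36,"z":0,"roll":0},
  {"hand":87,"x":0,"y":0,"z":-40,"roll":0},
  {"hand":87,"x":0,"y":0,"z":-40,"roll":0},
  {"hand":87,"x":0,"y":0,"z":-30,"roll":0},
  {"hand":87,"x":0,"y":0,"z":-30,"roll":0},
  {"hand":87,"x":0,"y":0,"z":-20,"roll":0},
  {"hand":87,"x":0,"y":0,"z":-20,"roll":0},
  {"hand":87,"x":0,"y":0,"z":-9,"roll":0},
  {"hand":87,"x":0,"y":0,"z":0,"roll":0},
  {"hand":87,"x":0,"y":0,"z":0,"roll":0},
])

```text
time: 3.3
position: [0.6763, -0.1108, 0.1042]
tool_rot: [2.22, 2.221, 0.002]
ft_force: [0.8, 0.2, -0.3]
grip_width: 0.996
grip_force: 0.0
```

Request:
send_rows([
  {"hand":87,"x":0,"y":-1,"z":0,"roll":0},
  {"hand":60,"x":0,"y":0,"z":0,"roll":0},
  {"hand":40,"x":0,"y":0,"z":0,"roll":0},
  {"hand":40,"x":0,"y":0,"z":0,"roll":0},
  {"hand":40,"x":0,"y":0,"z":0,"roll":0},
  {"hand":40,"x":0,"y":0,"z":0,"roll":0},
  {"hand":40,"x":0,"y":0,"z":0,"roll":0},
  {"hand":40,"x":0,"y":0,"z":0,"roll":0},
], force=8)

```text
time: 4.1
position: [0.6758, -0.1124, 0.1034]
tool_rot: [2.222, 2.221, 0.0]
ft_force: [-0.5, 0.1, 0.3]
grip_width: 0.648
grip_force: 8.0
```

Request:
send_rows([
  {"hand":40,"x":0,"y":0,"z":20,"roll":0},
  {"hand":40,"x":0,"y":0,"z":40,"roll":0},
  {"hand":40,"x":0,"y":0,"z":40,"roll":0},
  {"hand":40,"x":0,"y":0,"z":40,"roll":0},
  {"hand":40,"x":0,"y":0,"z":30,"roll":0},
  {"hand":40,"x":-10,"y":20,"z":10,"roll":0},
  {"hand":40,"x":-15,"y":30,"z":0,"roll":0},
  {"hand":40,"x":-15,"y":30,"z":0,"roll":0},
  {"hand":40,"x":-15,"y":30,"z":0,"roll":0},
  {"hand":40,"x":-15,"y":30,"z":0,"roll":0},
])

```text
time: 5.1
position: [0.6049, 0.0287, 0.2831]
tool_rot: [-2.222, -2.221, 0.0]
ft_force: [0.8, 0.2, -0.4]
grip_width: 0.654
grip_force: 8.0
```

Request:
send_rows([
  {"hand":40,"x":-20,"y":30,"z":0,"roll":0},
  {"hand":40,"x":-20,"y":30,"z":0,"roll":0},
  {"hand":40,"x":-20,"y":30,"z":0,"roll":0},
  {"hand":40,"x":-20,"y":30,"z":0,"roll":0},
  {"hand":40,"x":-20,"y":30,"z":0,"roll":0},
  {"hand":40,"x":-15,"y":30,"z":0,"roll":0},
  {"hand":40,"x":-10,"y":15,"z":0,"roll":0},
  {"hand":40,"x":0,"y":0,"z":0,"roll":0},
  {"hand":40,"x":0,"y":0,"z":0,"roll":0},
  {"hand":40,"x":0,"y":0,"z":0,"roll":0},
])

```text
time: 6.1
position: [0.4816, 0.221, 0.2833]
tool_rot: [2.224, 2.218, -0.0]
ft_force: [0.2, -0.2, -0.8]
grip_width: 0.657
grip_force: 8.0
```

```bash
python3 - <<'E'
from h import *
import cv2
c=get_calibration("wrist");s=get_state();i=get_image("wrist")
np.savez("w2.npz",m=c["mtx"],T=c["world_from_camera"]);print(s["time"],s["position"],s["tool_rot"],s["grip_width"])
cv2.imwrite("pics/w3.png",cv2.resize(i,(800,600),interpolation=cv2.INTER_CUBIC))
E
```

```text
6.1 [0.48158406 0.22098318 0.28329173] [ 2.22410352e+00  2.21763001e+00 -2.21998625e-04] 0.6571155167242339
```

View pics/w3.png

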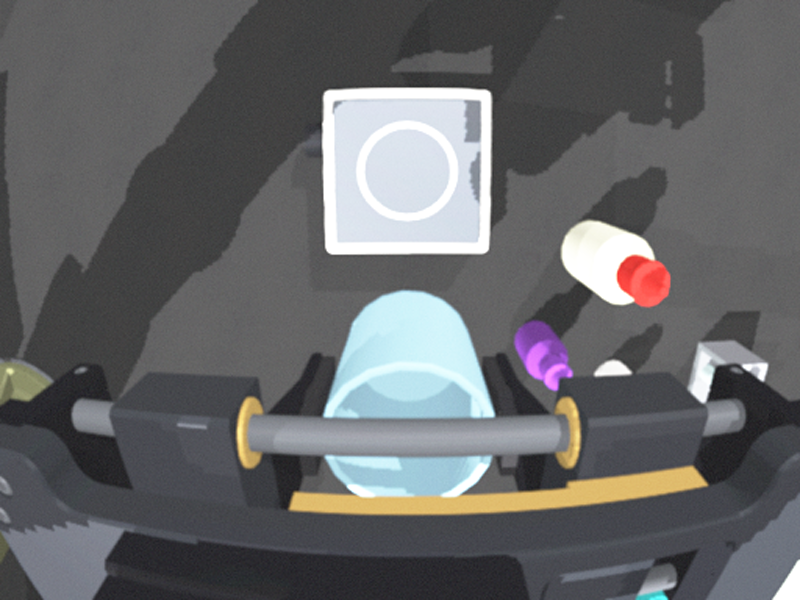

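The beaker is held square in the gripper. The plate's circle centre is at (407,171), and the stirrer's outer corners are at (323,90), (491,90), (489,253) and (327,253).

```bash
python3 - <<'E'
from h import *
f="w2.npz"
print(wr(407.5,171,.05,f))
c=np.array([wr(*p,.05,f) for p in [(323,90),(491,90),(489,253),(327,253)]]);e=np.roll(c,-1,0)-c
print(c,c.mean(0),np.linalg.norm(e,axis=1),np.degrees(np.arctan2(e[:,1],e[:,0])))
c=np.array([wr(*p,.05,f) for p in [(333,99),(481,99),(481,242),(335,243)]]);e=np.roll(c,-1,0)-c
print(c.mean(0),np.linalg.norm(e,axis=1),np.degrees(np.arctan2(e[:,1],e[:,0])))
print("cap",wr(650,280,.105,f),"beak rim",wr(409,429,.283-.1034+.075,f), get_state()["position"])
E
```

```text
[480.9 296.4]
[[422.6 355.4]
 [538.9 355. ]
 [539.5 238.2]
 [422.7 238.6]] [480.925 296.8  ] [116.30068787 116.80154109 116.80068493 116.80004281] [ -0.19706123 -89.70567495 179.80378234  90.04905459]
[480.925 297.2  ] [102.30078201 102.01102882 104.60076482 102.80311279] [  -0.22402928  -89.15747574 -179.78089675   89.55412745]
cap [641.5 233.3] beak rim [481.2 224.4] [0.48161145 0.22095846 0.2832775 ]
```

Request:
send_rows([
  {"hand":40,"x":-0.7,"y":25,"z":0,"roll":0},
  {"hand":40,"x":0,"y":30,"z":0,"roll":0},
  {"hand":40,"x":0,"y":20.5,"z":-20,"roll":0},
  {"hand":40,"x":0,"y":0,"z":-35,"roll":0},
  {"hand":40,"x":0,"y":0,"z":-30,"roll":0},
  {"hand":40,"x":0,"y":0,"z":-20,"roll":0},
  {"hand":40,"x":0,"y":0,"z":-14,"roll":0},
  {"hand":40,"x":0,"y":0,"z":-5,"roll":0},
  {"hand":40,"x":0,"y":0,"z":0,"roll":0},
  {"hand":40,"x":0,"y":0,"z":0,"roll":0},
])

```text
time: 7.15
position: [0.4809, 0.2983, 0.1605]
tool_rot: [2.222, 2.22, 0.003]
ft_force: [-1.2, 0.6, -0.2]
grip_width: 0.651
grip_force: 8.0
```

Request:
send_rows([
  {"hand":40,"x":0,"y":0,"z":-3,"roll":0},
  {"hand":40,"x":0,"y":0,"z":-2,"roll":0},
  {"hand":40,"x":0,"y":0,"z":0,"roll":0},
  {"hand":40,"x":0,"y":0,"z":0,"roll":0},
])

```text
time: 7.55
position: [0.48, 0.2982, 0.1544]
tool_rot: [2.222, 2.221, 0.0]
ft_force: [0.9, -0.0, -1.2]
grip_width: 0.651
grip_force: 8.0
```

Request:
send_rows([
  {"hand":40,"x":0.6,"y":-1.5,"z":0,"roll":0},
  {"hand":40,"x":0,"y":0,"z":-0.7,"roll":0},
  {"hand":40,"x":0,"y":0,"z":0,"roll":0},
  {"hand":40,"x":0,"y":0,"z":0,"roll":0},
])

```text
time: 7.95
position: [0.4806, 0.2966, 0.1536]
tool_rot: [2.222, 2.221, -0.0]
ft_force: [-0.4, 0.6, -1.1]
grip_width: 0.652
grip_force: 8.0
```

Open, rise, and stop so the wrist camera can see the result.

Request:
send_rows([
  {"hand":60,"x":0,"y":0,"z":0,"roll":0},
  {"hand":65,"x":0,"y":0,"z":0,"roll":0},
  {"hand":87,"x":0,"y":0,"z":0,"roll":0},
  {"hand":87,"x":0,"y":0,"z":0,"roll":0},
  {"hand":87,"x":0,"y":0,"z":0,"roll":0},
  {"hand":87,"x":0,"y":0,"z":25,"roll":0},
  {"hand":87,"x":0,"y":0,"z":35,"roll":0},
  {"hand":87,"x":0,"y":0,"z":40,"roll":0},
  {"hand":87,"x":0,"y":0,"z":40,"roll":0},
  {"hand":87,"x":15,"y":-20,"z":0,"roll":0},
])

```text
time: 8.95
position: [0.4961, 0.2813, 0.2999]
tool_rot: [-2.214, -2.227, -0.018]
ft_force: [0.9, 1.1, -0.5]
grip_width: 0.996
grip_force: 0.0
```

Request:
send_rows([
  {"hand":87,"x":0,"y":-40,"z":0,"roll":0},
  {"hand":87,"x":0,"y":-30,"z":0,"roll":0},
  {"hand":87,"x":0,"y":0,"z":0,"roll":0},
  {"hand":87,"x":0,"y":0,"z":0,"roll":0},
  {"hand":87,"x":0,"y":0,"z":0,"roll":0},
])

```text
time: 9.45
position: [0.4954, 0.2079, 0.2935]
tool_rot: [-2.22, -2.222, -0.0]
ft_force: [0.5, -0.2, -0.1]
grip_width: 0.997
grip_force: 0.0
```

```bash
python3 - <<'E'
from h import *
import cv2
c=get_calibration("wrist");s=get_state();i=get_image("wrist")
np.savez("w3.npz",m=c["mtx"],T=c["world_from_camera"]);print(s["time"],s["position"],s["tool_rot"],s["grip_width"])
cv2.imwrite("pics/w4.png",cv2.resize(i,(800,600),interpolation=cv2.INTER_CUBIC))
E
```

```text
9.45 [0.49535654 0.20792118 0.29351874] [-2.21983150e+00 -2.22249304e+00 -4.24028595e-04] 0.9973074671677845
```

View pics/w4.png

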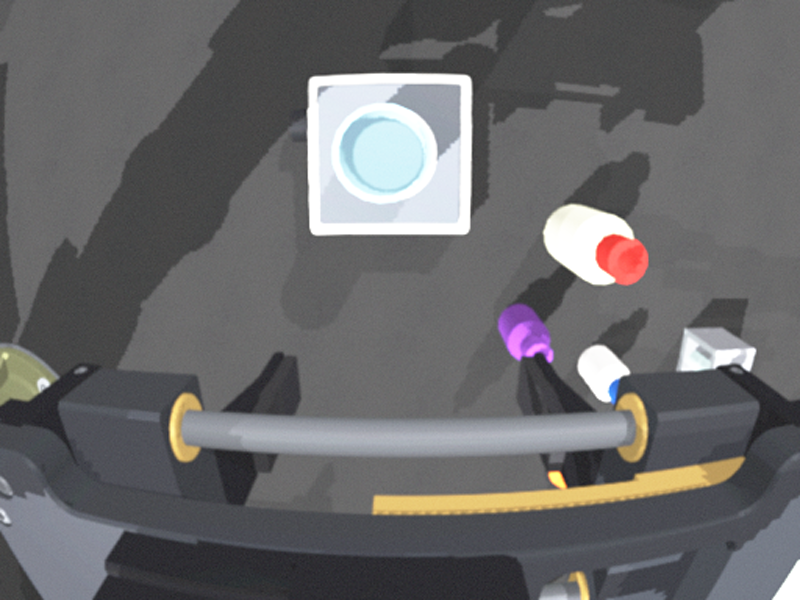

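The beaker stands upright on the plate, with its rim centre at about (384.5,153). The stirrer's corners are (308,76), (471,75), (470,234) and (310,235).

```bash
python3 - <<'E'
from h import *
f="w3.npz"
print("rim",wr(384.5,153,.125,f),wr(331,153,.125,f),wr(438,153,.125,f),wr(384,102,.125,f),wr(384,204,.125,f))
c=np.array([wr(*p,.05,f) for p in [(308,76),(471,75),(470,234),(310,235)]]);e=np.roll(c,-1,0)-c
print(c.mean(0),np.linalg.norm(e,axis=1),np.degrees(np.arctan2(e[:,1],e[:,0])))
E
```

```text
rim [481.6 295.1] [451.7 295.7] [511.2 295.2] [481.4 324. ] [481.2 266.3]
[481.1   296.325] [116.70209938 116.90273735 118.10067739 118.00152541] [  -0.34367236  -89.60790498 -179.80594222   89.70866804]
```

Request:
send_rows([
  {"hand":60,"x":18,"y":-22,"z":0,"roll":-8.5},
  {"hand":60,"x":18,"y":-22,"z":0,"roll":-8.5},
  {"hand":60,"x":18,"y":-22,"z":0,"roll":-8.5},
  {"hand":60,"x":18,"y":-22,"z":0,"roll":-8.5},
  {"hand":60,"x":18,"y":-22,"z":0,"roll":-8.5},
  {"hand":60,"x":18,"y":-22,"z":0,"roll":-8.5},
  {"hand":60,"x":18,"y":-22,"z":0,"roll":-8.5},
  {"hand":60,"x":18,"y":-22,"z":0,"roll":-8.5},
  {"hand":60,"x":18,"y":-22,"z":0,"roll":-8.5},
  {"hand":60,"x":20.6,"y":-19,"z":0,"roll":-8.5},
])

```text
time: 10.5
position: [0.6791, -0.0099, 0.2931]
tool_rot: [3.139, 0.13, -0.001]
ft_force: [-0.5, -0.6, 0.3]
grip_width: 0.69
grip_force: 0.0
```

Request:
send_rows([
  {"hand":60,"x":0,"y":0,"z":-10,"roll":-5},
  {"hand":60,"x":0,"y":0,"z":-30,"roll":0},
  {"hand":60,"x":0,"y":0,"z":-30,"roll":0},
  {"hand":60,"x":0,"y":0,"z":-30,"roll":0},
  {"hand":60,"x":0,"y":0,"z":-30,"roll":0},
  {"hand":60,"x":0,"y":0,"z":-30,"roll":0},
  {"hand":60,"x":0,"y":0,"z":-13,"roll":0},
  {"hand":60,"x":0,"y":0,"z":0,"roll":0},
  {"hand":60,"x":0,"y":0,"z":0,"roll":0},
  {"hand":60,"x":0,"y":0,"z":0,"roll":0},
])

```text
time: 11.5
position: [0.6795, -0.0104, 0.1225]
tool_rot: [3.142, -0.0, 0.005]
ft_force: [1.3, -0.4, 0.8]
grip_width: 0.687
grip_force: 0.0
```

Request:
send_rows([
  {"hand":50,"x":-1.3,"y":0.7,"z":-14,"roll":0},
  {"hand":45,"x":0,"y":0,"z":-14,"roll":0},
  {"hand":45,"x":0,"y":0,"z":-10,"roll":0},
  {"hand":45,"x":0,"y":0,"z":-6,"roll":0},
  {"hand":45,"x":0,"y":0,"z":0,"roll":0},
  {"hand":45,"x":0,"y":0,"z":0,"roll":0},
  {"hand":45,"x":0,"y":0,"z":0,"roll":0},
])

```text
time: 12.2
position: [0.6769, -0.0098, 0.0763]
tool_rot: [3.141, -0.001, -0.001]
ft_force: [-0.7, -0.9, -0.9]
grip_width: 0.517
grip_force: 0.2
```

Request:
send_rows([
  {"hand":45,"x":0.8,"y":0,"z":2,"roll":0},
  {"hand":45,"x":0,"y":0,"z":0,"roll":0},
  {"hand":30,"x":0,"y":0,"z":0,"roll":0},
  {"hand":10,"x":0,"y":0,"z":0,"roll":0},
  {"hand":10,"x":0,"y":0,"z":0,"roll":0},
  {"hand":10,"x":0,"y":0,"z":0,"roll":0},
  {"hand":10,"x":0,"y":0,"z":0,"roll":0},
  {"hand":10,"x":0,"y":0,"z":0,"roll":0},
], force=8)

```text
time: 13.0
position: [0.6778, -0.0096, 0.0786]
tool_rot: [3.142, -0.001, -0.0]
ft_force: [0.1, 0.1, -0.0]
grip_width: 0.227
grip_force: 8.0
```

Request:
send_rows([
  {"hand":10,"x":0,"y":0,"z":15,"roll":0},
  {"hand":10,"x":0,"y":0,"z":40,"roll":0},
  {"hand":10,"x":0,"y":0,"z":45,"roll":0},
  {"hand":10,"x":0,"y":0,"z":45,"roll":0},
  {"hand":10,"x":0,"y":0,"z":40,"roll":0},
  {"hand":10,"x":-20,"y":30,"z":20,"roll":7.5},
  {"hand":10,"x":-20,"y":30,"z":0,"roll":7.5},
  {"hand":10,"x":-20,"y":30,"z":0,"roll":7.5},
  {"hand":10,"x":-20,"y":30,"z":0,"roll":7.5},
  {"hand":10,"x":-20,"y":30,"z":0,"roll":7.5},
])

```text
time: 14.0
position: [0.5769, 0.141, 0.2849]
tool_rot: [-2.973, -1.016, -0.002]
ft_force: [0.2, 0.1, 0.3]
grip_width: 0.228
grip_force: 8.0
```

Request:
send_rows([
  {"hand":10,"x":-20,"y":30,"z":0,"roll":7.5},
  {"hand":10,"x":-20,"y":30,"z":0,"roll":7.5},
  {"hand":10,"x":-20,"y":30,"z":0,"roll":7.5},
  {"hand":10,"x":-20,"y":30,"z":0,"roll":7.5},
  {"hand":10,"x":-10,"y":20,"z":0,"roll":7.5},
  {"hand":10,"x":-6.4,"y":15,"z":0,"roll":7.5},
  {"hand":10,"x":0,"y":0,"z":-10,"roll":7.5},
  {"hand":10,"x":0,"y":0,"z":-30,"roll":0},
  {"hand":10,"x":0,"y":0,"z":-20,"roll":0},
  {"hand":10,"x":0,"y":0,"z":0,"roll":0},
])

```text
time: 15.0
position: [0.4801, 0.294, 0.2217]
tool_rot: [-2.223, -2.22, 0.008]
ft_force: [0.6, 0.0, -0.6]
grip_width: 0.226
grip_force: 8.0
```

Request:
send_rows([
  {"hand":10,"x":0,"y":0,"z":0,"roll":0},
  {"hand":10,"x":0,"y":0,"z":0,"roll":0},
])

```text
time: 15.2
position: [0.4823, 0.2956, 0.2255]
tool_rot: [2.222, 2.22, 0.005]
ft_force: [0.5, 0.7, 0.0]
grip_width: 0.227
grip_force: 8.0
```

Now I'll go down to about 203.6.

Request:
send_rows([
  {"hand":10,"x":-0.7,"y":0,"z":-10,"roll":0},
  {"hand":10,"x":0,"y":0,"z":-8,"roll":0},
  {"hand":10,"x":0,"y":0,"z":-3,"roll":0},
  {"hand":10,"x":0,"y":0,"z":0,"roll":0},
  {"hand":10,"x":0,"y":0,"z":0,"roll":0},
  {"hand":10,"x":0,"y":0,"z":0,"roll":0},
])

```text
time: 15.8
position: [0.4806, 0.2954, 0.2027]
tool_rot: [-2.222, -2.221, 0.0]
ft_force: [-1.9, -1.0, 2.9]
grip_width: 0.226
grip_force: 8.0
```

Request:
send_rows([
  {"hand":10,"x":0.5,"y":0,"z":0.6,"roll":0},
  {"hand":10,"x":0,"y":0,"z":0,"roll":0},
  {"hand":21,"x":0,"y":0,"z":0,"roll":0},
  {"hand":30,"x":0,"y":0,"z":0,"roll":0},
  {"hand":50,"x":0,"y":0,"z":0,"roll":0},
  {"hand":60,"x":0,"y":0,"z":0,"roll":0},
  {"hand":60,"x":0,"y":0,"z":20,"roll":0},
  {"hand":60,"x":0,"y":0,"z":40,"roll":0},
  {"hand":60,"x":0,"y":-10,"z":25,"roll":0},
  {"hand":60,"x":0,"y":-40,"z":0,"roll":0},
])

```text
time: 16.8
position: [0.482, 0.2501, 0.2922]
tool_rot: [2.214, 2.229, 0.013]
ft_force: [1.3, -0.9, 0.2]
grip_width: 0.677
grip_force: 0.0
```

Request:
send_rows([
  {"hand":60,"x":0,"y":-40,"z":0,"roll":0},
  {"hand":60,"x":0,"y":0,"z":0,"roll":0},
  {"hand":60,"x":0,"y":0,"z":0,"roll":0},
  {"hand":60,"x":0,"y":0,"z":0,"roll":0},
])

```text
time: 17.2
position: [0.4809, 0.2064, 0.2882]
tool_rot: [-2.22, -2.222, -0.001]
ft_force: [1.1, 0.5, 0.6]
grip_width: 0.691
grip_force: 0.0
```

```bash
python3 - <<'E'
from h import *
import cv2
c=get_calibration("wrist");s=get_state();i=get_image("wrist")
np.savez("w4.npz",m=c["mtx"],T=c["world_from_camera"]);print(s["time"],s["position"],s["tool_rot"],s["grip_width"])
cv2.imwrite("pics/w5.png",cv2.resize(i,(800,600),interpolation=cv2.INTER_CUBIC))
E
```

```text
17.2 [0.48089695 0.20640416 0.28816563] [-2.22024297e+00 -2.22207502e+00 -5.29703744e-04] 0.6908468729998766
```

View pics/w5.png

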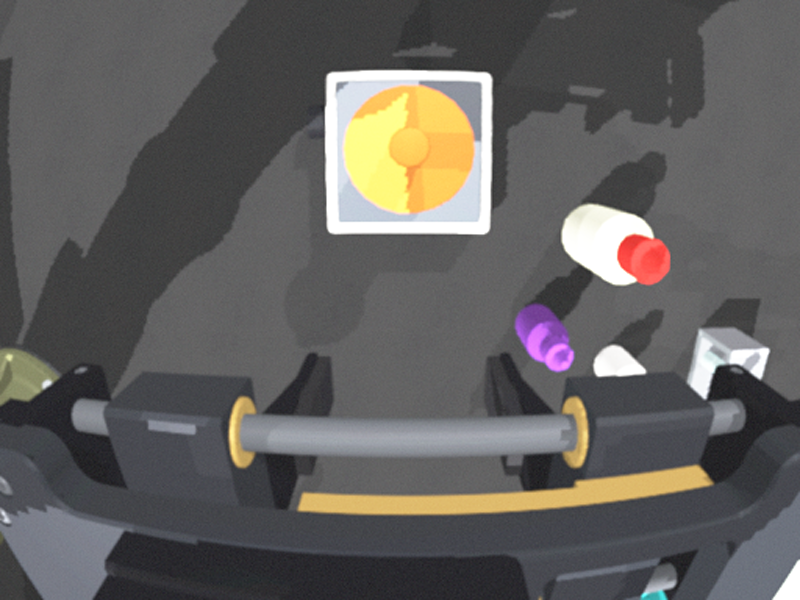

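The cover sits centred on the beaker, its centre at about (409,149) and level with the stirrer outline. Next is the amber bottle.

Request:
send_rows([
  {"hand":70,"x":14,"y":-38,"z":0,"roll":0},
  {"hand":70,"x":14,"y":-38,"z":0,"roll":0},
  {"hand":70,"x":14,"y":-38,"z":0,"roll":0},
  {"hand":70,"x":14,"y":-38,"z":0,"roll":0},
  {"hand":70,"x":14,"y":-38,"z":0,"roll":0},
  {"hand":70,"x":14,"y":-38,"z":0,"roll":0},
  {"hand":70,"x":14,"y":-38,"z":0,"roll":0},
  {"hand":70,"x":14,"y":-38,"z":0,"roll":0},
  {"hand":70,"x":14,"y":-38,"z":0,"roll":0},
  {"hand":70,"x":14,"y":-38,"z":0,"roll":0},
])

```text
time: 18.25
position: [0.6225, -0.1743, 0.2875]
tool_rot: [-2.218, -2.224, 0.001]
ft_force: [0.7, 0.6, 0.8]
grip_width: 0.807
grip_force: 0.0
```

Request:
send_rows([
  {"hand":70,"x":14,"y":-33,"z":0,"roll":0},
  {"hand":70,"x":12,"y":-20,"z":0,"roll":0},
  {"hand":70,"x":0,"y":0,"z":-30,"roll":0},
  {"hand":70,"x":0,"y":0,"z":-30,"roll":0},
  {"hand":70,"x":0,"y":0,"z":-20,"roll":0},
  {"hand":70,"x":0,"y":0,"z":0,"roll":0},
  {"hand":70,"x":0,"y":0,"z":0,"roll":0},
  {"hand":70,"x":0,"y":0,"z":0,"roll":0},
])

```text
time: 19.05
position: [0.6482, -0.2275, 0.2097]
tool_rot: [2.219, 2.221, 0.002]
ft_force: [-0.7, -0.3, -0.6]
grip_width: 0.803
grip_force: 0.0
```

```bash
python3 - <<'E'
from h import *
f="w4.npz"
print(wr(409,149,.131,f),wr(409,147,.161,f),get_state()["position"])
E
```

```text
[480.7 295.4] [480.6 295.5] [ 0.64819845 -0.22750107  0.20967692]
```

Request:
send_rows([
  {"hand":70,"x":-1.2,"y":0.8,"z":-25,"roll":0},
  {"hand":70,"x":0,"y":0,"z":-25,"roll":0},
  {"hand":70,"x":0,"y":0,"z":-18,"roll":0},
  {"hand":70,"x":0,"y":0,"z":-8,"roll":0},
  {"hand":70,"x":0,"y":0,"z":0,"roll":0},
  {"hand":70,"x":0,"y":0,"z":0,"roll":0},
  {"hand":40,"x":0,"y":0,"z":0,"roll":0},
  {"hand":20,"x":0,"y":0,"z":0,"roll":0},
  {"hand":20,"x":0,"y":0,"z":0,"roll":0},
  {"hand":20,"x":0,"y":0,"z":0,"roll":0},
], force=30)

```text
time: 20.05
position: [0.6461, -0.2269, 0.1325]
tool_rot: [2.222, 2.221, 0.001]
ft_force: [-0.1, 0.9, 0.8]
grip_width: 0.525
grip_force: 0.0
```

Request:
send_rows([
  {"hand":20,"x":0,"y":0,"z":0,"roll":0},
  {"hand":20,"x":0,"y":0,"z":0,"roll":0},
  {"hand":20,"x":0,"y":0,"z":0,"roll":0},
])

```text
time: 20.35
position: [0.6472, -0.2269, 0.1338]
tool_rot: [2.22, 2.22, 0.003]
ft_force: [0.5, 0.7, 4.7]
grip_width: 0.362
grip_force: 23.8
```

Request:
send_rows([
  {"hand":20,"x":0,"y":0,"z":0,"roll":0},
  {"hand":20,"x":0,"y":0,"z":0,"roll":0},
  {"hand":20,"x":0,"y":0,"z":20,"roll":0},
  {"hand":20,"x":0,"y":0,"z":40,"roll":0},
  {"hand":20,"x":0,"y":0,"z":40,"roll":0},
  {"hand":20,"x":0,"y":0,"z":30,"roll":0},
  {"hand":20,"x":0,"y":-20,"z":20,"roll":0},
  {"hand":20,"x":-20,"y":-25,"z":0,"roll":0},
  {"hand":20,"x":-30,"y":-30,"z":0,"roll":0},
  {"hand":20,"x":-30,"y":-30,"z":0,"roll":0},
])

```text
time: 21.35
position: [0.5649, -0.3323, 0.2816]
tool_rot: [-2.22, -2.222, 0.001]
ft_force: [-0.2, -1.0, -1.1]
grip_width: 0.336
grip_force: 37.3
```

Request:
send_rows([
  {"hand":20,"x":-30,"y":-25,"z":0,"roll":0},
  {"hand":20,"x":-30,"y":0,"z":0,"roll":0},
  {"hand":20,"x":-12,"y":0,"z":0,"roll":0},
  {"hand":20,"x":0,"y":0,"z":0,"roll":0},
  {"hand":20,"x":0,"y":0,"z":0,"roll":0},
  {"hand":20,"x":0,"y":0,"z":0,"roll":0},
])

```text
time: 21.95
position: [0.496, -0.3554, 0.282]
tool_rot: [2.218, 2.224, 0.0]
ft_force: [1.0, 1.2, -1.6]
grip_width: 0.338
grip_force: 37.2
```

```bash
python3 - <<'E'
from h import *
import cv2
c=get_calibration("wrist");s=get_state();i=get_image("wrist")
np.savez("w5.npz",m=c["mtx"],T=c["world_from_camera"]);print(s["time"],s["position"],s["tool_rot"],s["grip_width"]*87,s["grip_force"])
cv2.imwrite("pics/w6.png",cv2.resize(i,(800,600),interpolation=cv2.INTER_CUBIC))
E
```

```text
21.95 [ 0.49604059 -0.35541299  0.2819749 ] [2.21798662e+00 2.22437340e+00 4.29376970e-04] 29.38043435672937 37.24919203436002
```

View pics/w6.png

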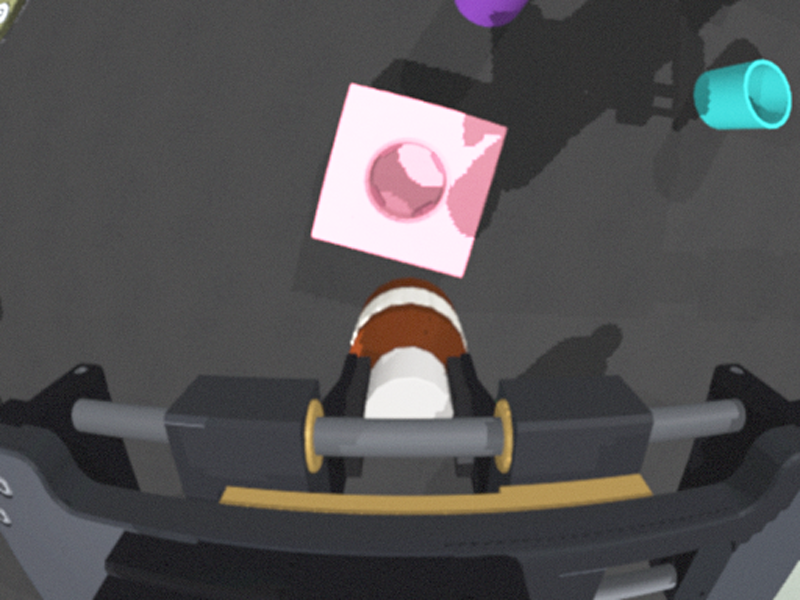

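The amber bottle hangs upright in the grip. The foam's corners are (350,83), (507,128), (463,277) and (311,237), and the hole mouth is at about (406,180).

```bash
python3 - <<'E'
from h import *
f="w5.npz"
print(wr(406,179.5,.055,f))
c=np.array([wr(*p,.055,f) for p in [(350,83),(507,128),(463,277),(311,237)]]);e=np.roll(c,-1,0)-c
print(c.mean(0),np.linalg.norm(e,axis=1),np.degrees(np.arctan2(e[:,1],e[:,0])))
# foot of bottle: lowest-left/right silhouettes at label
print(wr(350,350,.282-.133+.02,f),wr(467,350,.282-.133+.02,f))
E
```

```text
[ 493.9 -285.6]
[ 495.15  -286.325] [111.15309262 109.68700926 111.43949031 110.90468881] [ -15.71173917 -104.8977692   164.91623602   74.94878001]
[ 467.4 -361.7] [ 523.9 -361.6]
```

Request:
send_rows([
  {"hand":20,"x":-1.4,"y":20,"z":0,"roll":0},
  {"hand":20,"x":0,"y":30,"z":0,"roll":0},
  {"hand":20,"x":0,"y":19.2,"z":-10,"roll":0},
  {"hand":20,"x":0,"y":0,"z":-30,"roll":0},
  {"hand":20,"x":0,"y":0,"z":-25,"roll":0},
  {"hand":20,"x":0,"y":0,"z":-15,"roll":0},
  {"hand":20,"x":0,"y":0,"z":0,"roll":0},
  {"hand":20,"x":0,"y":0,"z":0,"roll":0},
  {"hand":20,"x":0,"y":0,"z":0,"roll":0},
])

```text
time: 22.9
position: [0.4934, -0.2884, 0.2035]
tool_rot: [2.221, 2.219, 0.001]
ft_force: [0.9, 0.5, -0.8]
grip_width: 0.336
grip_force: 37.2
```

```bash
python3 -c "
from bench import *;s=get_state();print(s['position'],s['ft_force'])"
```

```text
[ 0.49337514 -0.28836066  0.20354585] [ 0.86045869  0.51233826 -0.83381835]
```

Request:
send_rows([
  {"hand":20,"x":1,"y":2,"z":0,"roll":0},
  {"hand":20,"x":0,"y":0,"z":-6,"roll":0},
  {"hand":20,"x":0,"y":0,"z":-6,"roll":0},
  {"hand":20,"x":0,"y":0,"z":0,"roll":0},
  {"hand":20,"x":0,"y":0,"z":0,"roll":0},
])

```text
time: 23.4
position: [0.4933, -0.2856, 0.1899]
tool_rot: [-2.222, -2.22, 0.001]
ft_force: [-0.4, -0.5, -2.4]
grip_width: 0.336
grip_force: 37.2
```

Request:
send_rows([
  {"hand":20,"x":0,"y":0,"z":-5,"roll":0},
  {"hand":20,"x":0,"y":0,"z":-3,"roll":0},
  {"hand":20,"x":0,"y":0,"z":0,"roll":0},
  {"hand":20,"x":0,"y":0,"z":0,"roll":0},
])

```text
time: 23.8
position: [0.4935, -0.2857, 0.1821]
tool_rot: [-2.222, -2.221, 0.0]
ft_force: [0.3, -0.5, -2.3]
grip_width: 0.334
grip_force: 37.2
```

Request:
send_rows([
  {"hand":20,"x":0,"y":0,"z":-4,"roll":0},
  {"hand":20,"x":0,"y":0,"z":-4,"roll":0},
  {"hand":20,"x":0,"y":0,"z":0,"roll":0},
])

```text
time: 24.1
position: [0.495, -0.2865, 0.1762]
tool_rot: [2.219, 2.218, 0.003]
ft_force: [-0.0, 0.9, 7.6]
grip_width: 0.338
grip_force: 37.7
```

Request:
send_rows([
  {"hand":20,"x":0,"y":0,"z":-3,"roll":0},
  {"hand":20,"x":0,"y":0,"z":-3,"roll":0},
  {"hand":20,"x":0,"y":0,"z":0,"roll":0},
])

```text
time: 24.4
position: [0.4951, -0.2867, 0.1712]
tool_rot: [2.219, 2.218, 0.004]
ft_force: [-1.7, 1.1, 15.2]
grip_width: 0.336
grip_force: 37.8
```

Request:
send_rows([
  {"hand":20,"x":0,"y":0,"z":-3,"roll":0},
  {"hand":20,"x":0,"y":0,"z":-3,"roll":0},
  {"hand":20,"x":0,"y":0,"z":0,"roll":0},
])

```text
time: 24.7
position: [0.4952, -0.2867, 0.1649]
tool_rot: [2.219, 2.218, 0.004]
ft_force: [-1.0, 1.5, 12.9]
grip_width: 0.335
grip_force: 37.6
```

Request:
send_rows([
  {"hand":20,"x":0,"y":0,"z":-4,"roll":0},
  {"hand":20,"x":0,"y":0,"z":-4,"roll":0},
  {"hand":20,"x":0,"y":0,"z":0,"roll":0},
])

```text
time: 25.0
position: [0.4952, -0.2868, 0.1569]
tool_rot: [2.219, 2.218, 0.003]
ft_force: [-1.8, 1.3, 12.3]
grip_width: 0.338
grip_force: 37.6
```

Request:
send_rows([
  {"hand":20,"x":0,"y":0,"z":-4,"roll":0},
  {"hand":20,"x":0,"y":0,"z":-3,"roll":0},
  {"hand":20,"x":0,"y":0,"z":0,"roll":0},
  {"hand":20,"x":0,"y":0,"z":0,"roll":0},
])

```text
time: 25.4
position: [0.4954, -0.2868, 0.1505]
tool_rot: [2.219, 2.218, 0.004]
ft_force: [-1.8, 2.0, 16.9]
grip_width: 0.332
grip_force: 38.0
```

Request:
send_rows([
  {"hand":20,"x":0,"y":0,"z":-2,"roll":0},
  {"hand":20,"x":0,"y":0,"z":0,"roll":0},
  {"hand":20,"x":0,"y":0,"z":0,"roll":0},
])

```text
time: 25.7
position: [0.4954, -0.287, 0.1504]
tool_rot: [2.219, 2.219, 0.006]
ft_force: [-6.4, 5.1, 30.5]
grip_width: 0.336
grip_force: 38.9
```

Request:
send_rows([
  {"hand":20,"x":0,"y":0,"z":-1.5,"roll":0},
  {"hand":20,"x":0,"y":0,"z":0,"roll":0},
  {"hand":20,"x":0,"y":0,"z":0,"roll":0},
])

```text
time: 26.0
position: [0.4954, -0.2871, 0.1504]
tool_rot: [2.22, 2.219, 0.007]
ft_force: [-9.1, 6.6, 40.4]
grip_width: 0.34
grip_force: 39.5
```

It's stiff, so it should be on the floor. I'll unload, release, and look.

Request:
send_rows([
  {"hand":20,"x":0,"y":0,"z":3,"roll":0},
  {"hand":20,"x":0,"y":0,"z":0,"roll":0},
  {"hand":32,"x":0,"y":0,"z":0,"roll":0},
  {"hand":50,"x":0,"y":0,"z":0,"roll":0},
  {"hand":65,"x":0,"y":0,"z":0,"roll":0},
  {"hand":65,"x":0,"y":0,"z":0,"roll":0},
  {"hand":65,"x":0,"y":0,"z":30,"roll":0},
  {"hand":65,"x":0,"y":0,"z":40,"roll":0},
  {"hand":65,"x":0,"y":0,"z":40,"roll":0},
  {"hand":65,"x":0,"y":0,"z":25,"roll":0},
])

```text
time: 27.0
position: [0.4938, -0.2861, 0.2841]
tool_rot: [2.221, 2.219, 0.001]
ft_force: [-0.6, -0.1, -0.1]
grip_width: 0.742
grip_force: 0.0
```

Request:
send_rows([
  {"hand":65,"x":0,"y":-30,"z":0,"roll":0},
  {"hand":65,"x":0,"y":-40,"z":0,"roll":0},
  {"hand":65,"x":0,"y":0,"z":0,"roll":0},
  {"hand":65,"x":0,"y":0,"z":0,"roll":0},
  {"hand":65,"x":0,"y":0,"z":0,"roll":0},
])

```text
time: 27.5
position: [0.4937, -0.3545, 0.2809]
tool_rot: [-2.22, -2.221, -0.001]
ft_force: [0.4, 0.2, 0.5]
grip_width: 0.747
grip_force: 0.0
```

```bash
python3 - <<'E'
from h import *
import cv2
c=get_calibration("wrist");s=get_state();i=get_image("wrist");k=get_image("scene")
np.savez("w6.npz",m=c["mtx"],T=c["world_from_camera"]);print(s["time"],s["position"],s["tool_rot"],s["grip_width"]*87,s["ft_force"])
# composite: wrist crop x150-400,y20-220 (x1.6 -> 400 wide) beside scene crop
a=cv2.resize(i[20:200,180:360],None,fx=2.2,fy=2.2,interpolation=cv2.INTER_CUBIC)
b=cv2.resize(k[110:190,200:280],(396,396),interpolation=cv2.INTER_CUBIC)
cv2.imwrite("pics/w7.png",np.hstack([a,b]))
E
```

```text
27.5 [ 0.49374989 -0.35451848  0.28094658] [-2.21978240e+00 -2.22091137e+00 -5.11427806e-04] 64.95736702421405 [0.3627173  0.18892422 0.51729602]
```

View pics/w7.png

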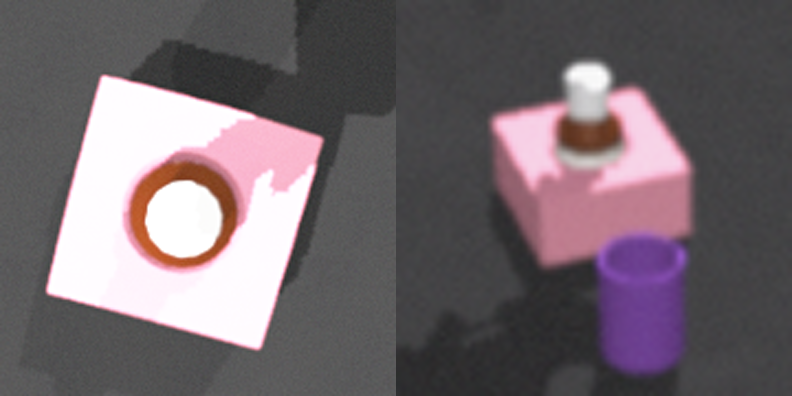

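The bottle is upright in the cutout, with its cap at (184,218) left and (588,75) right. To be sure it is home, I'll press its top with closed fingers. At home, contact should be at TCP z of about 180.

Request:
send_rows([
  {"hand":0,"x":0.5,"y":20,"z":0,"roll":0},
  {"hand":0,"x":0,"y":30,"z":0,"roll":0},
  {"hand":0,"x":0,"y":18,"z":0,"roll":0},
  {"hand":0,"x":0,"y":0,"z":-30,"roll":0},
  {"hand":0,"x":0,"y":0,"z":-30,"roll":0},
  {"hand":0,"x":0,"y":0,"z":-20,"roll":0},
  {"hand":0,"x":0,"y":0,"z":-12,"roll":0},
  {"hand":0,"x":0,"y":0,"z":0,"roll":0},
  {"hand":0,"x":0,"y":0,"z":0,"roll":0},
  {"hand":0,"x":0,"y":0,"z":0,"roll":0},
])

```text
time: 28.6
position: [0.4948, -0.288, 0.191]
tool_rot: [2.22, 2.22, 0.002]
ft_force: [0.6, -0.6, 0.6]
grip_width: 0.016
grip_force: 0.0
```

Request:
send_rows([
  {"hand":0,"x":0,"y":0,"z":-2,"roll":0},
  {"hand":0,"x":0,"y":0,"z":-2,"roll":0},
  {"hand":0,"x":0,"y":0,"z":0,"roll":0},
  {"hand":0,"x":0,"y":0,"z":0,"roll":0},
])

```text
time: 29.0
position: [0.494, -0.2877, 0.1857]
tool_rot: [2.222, 2.221, 0.0]
ft_force: [-0.1, -0.1, -0.3]
grip_width: 0.006
grip_force: 0.0
```

Request:
send_rows([
  {"hand":0,"x":0,"y":0,"z":-2,"roll":0},
  {"hand":0,"x":0,"y":0,"z":0,"roll":0},
  {"hand":0,"x":0,"y":0,"z":0,"roll":0},
])

```text
time: 29.3
position: [0.494, -0.2876, 0.1836]
tool_rot: [-2.222, -2.221, 0.0]
ft_force: [-0.2, 0.2, 0.3]
grip_width: 0.009
grip_force: 0.0
```

Request:
send_rows([
  {"hand":0,"x":0,"y":0,"z":-2,"roll":0},
  {"hand":0,"x":0,"y":0,"z":0,"roll":0},
  {"hand":0,"x":0,"y":0,"z":0,"roll":0},
])

```text
time: 29.6
position: [0.494, -0.2876, 0.1816]
tool_rot: [-2.222, -2.221, 0.0]
ft_force: [0.2, -0.6, -0.3]
grip_width: 0.007
grip_force: 0.0
```

Request:
send_rows([
  {"hand":0,"x":0,"y":0,"z":-1.5,"roll":0},
  {"hand":0,"x":0,"y":0,"z":0,"roll":0},
  {"hand":0,"x":0,"y":0,"z":0,"roll":0},
])

```text
time: 29.9
position: [0.4941, -0.2877, 0.1802]
tool_rot: [2.222, 2.221, 0.0]
ft_force: [0.6, 0.2, 0.6]
grip_width: 0.005
grip_force: 0.2
```

Request:
send_rows([
  {"hand":0,"x":0,"y":0,"z":-1.5,"roll":0},
  {"hand":0,"x":0,"y":0,"z":0,"roll":0},
  {"hand":0,"x":0,"y":0,"z":0,"roll":0},
])

```text
time: 30.2
position: [0.4942, -0.2879, 0.1802]
tool_rot: [2.222, 2.221, 0.002]
ft_force: [-2.9, 2.3, 10.2]
grip_width: 0.003
grip_force: 4.9
```

Contact is at 180.2, stiff, so the bottle is home. Next is the dropper.

Request:
send_rows([
  {"hand":10,"x":0,"y":0,"z":30,"roll":0},
  {"hand":50,"x":0,"y":0,"z":40,"roll":0},
  {"hand":50,"x":0,"y":0,"z":35,"roll":0},
  {"hand":50,"x":16,"y":36,"z":0,"roll":0},
  {"hand":50,"x":16,"y":36,"z":0,"roll":0},
  {"hand":50,"x":16,"y":36,"z":0,"roll":0},
  {"hand":50,"x":16,"y":36,"z":0,"roll":0},
  {"hand":50,"x":16,"y":36,"z":0,"roll":0},
  {"hand":50,"x":16,"y":36,"z":0,"roll":0},
  {"hand":50,"x":16,"y":36,"z":0,"roll":0},
])

```text
time: 31.2
position: [0.6064, -0.0341, 0.2836]
tool_rot: [-2.222, -2.221, -0.0]
ft_force: [-0.1, -0.5, 0.4]
grip_width: 0.569
grip_force: 0.0
```

Request:
send_rows([
  {"hand":50,"x":20,"y":36,"z":0,"roll":0},
  {"hand":50,"x":20,"y":36,"z":0,"roll":0},
  {"hand":50,"x":20,"y":36,"z":0,"roll":0},
  {"hand":50,"x":8,"y":30,"z":0,"roll":0},
  {"hand":50,"x":0,"y":5,"z":-30,"roll":0},
  {"hand":50,"x":0,"y":0,"z":-35,"roll":0},
  {"hand":50,"x":0,"y":0,"z":-20,"roll":0},
  {"hand":50,"x":0,"y":0,"z":0,"roll":0},
  {"hand":50,"x":0,"y":0,"z":0,"roll":0},
  {"hand":50,"x":0,"y":0,"z":0,"roll":0},
])

```text
time: 32.2
position: [0.675, 0.1071, 0.2006]
tool_rot: [2.221, 2.219, 0.004]
ft_force: [-1.0, -0.4, 0.5]
grip_width: 0.573
grip_force: 0.0
```

Request:
send_rows([
  {"hand":50,"x":-0.5,"y":0,"z":-30,"roll":0},
  {"hand":50,"x":0,"y":0,"z":-30,"roll":0},
  {"hand":50,"x":0,"y":0,"z":-16,"roll":0},
  {"hand":50,"x":0,"y":0,"z":-6,"roll":0},
  {"hand":50,"x":0,"y":0,"z":0,"roll":0},
  {"hand":50,"x":0,"y":0,"z":0,"roll":0},
  {"hand":30,"x":0,"y":0,"z":0,"roll":0},
  {"hand":12,"x":0,"y":0,"z":0,"roll":0},
  {"hand":12,"x":0,"y":0,"z":0,"roll":0},
  {"hand":12,"x":0,"y":0,"z":0,"roll":0},
], force=10)

```text
time: 33.2
position: [0.6746, 0.1074, 0.1178]
tool_rot: [2.221, 2.22, 0.004]
ft_force: [1.4, 0.7, 1.7]
grip_width: 0.331
grip_force: 8.6
```

Request:
send_rows([
  {"hand":12,"x":0,"y":0,"z":0,"roll":0},
  {"hand":12,"x":0,"y":0,"z":0,"roll":0},
  {"hand":12,"x":0,"y":0,"z":0,"roll":0},
])

```text
time: 33.5
position: [0.6745, 0.1074, 0.1177]
tool_rot: [2.221, 2.22, 0.003]
ft_force: [2.6, 0.5, 4.9]
grip_width: 0.33
grip_force: 9.5
```

The 28.8 mm opening means the tips are pinching the shoulder. I'll open, raise 9 mm and grip again.

Request:
send_rows([
  {"hand":50,"x":0,"y":0,"z":0,"roll":0},
  {"hand":50,"x":0,"y":0,"z":0,"roll":0},
  {"hand":50,"x":0,"y":0,"z":5,"roll":0},
  {"hand":50,"x":0,"y":0,"z":4.5,"roll":0},
  {"hand":50,"x":0,"y":0,"z":0,"roll":0},
  {"hand":50,"x":0,"y":0,"z":0,"roll":0},
  {"hand":30,"x":0,"y":0,"z":0,"roll":0},
  {"hand":12,"x":0,"y":0,"z":0,"roll":0},
  {"hand":12,"x":0,"y":0,"z":0,"roll":0},
  {"hand":12,"x":0,"y":0,"z":0,"roll":0},
])

```text
time: 34.5
position: [0.6735, 0.1073, 0.1261]
tool_rot: [2.222, 2.221, -0.0]
ft_force: [0.2, 0.2, 0.1]
grip_width: 0.298
grip_force: 0.1
```

Request:
send_rows([
  {"hand":12,"x":0,"y":0,"z":0,"roll":0},
  {"hand":12,"x":0,"y":0,"z":0,"roll":0},
  {"hand":12,"x":0,"y":0,"z":0,"roll":0},
])

```text
time: 34.8
position: [0.6735, 0.1073, 0.1261]
tool_rot: [2.222, 2.221, -0.0]
ft_force: [-0.5, -0.1, -0.5]
grip_width: 0.247
grip_force: 9.9
```

```bash
python3 - <<'E'
from h import *
import cv2
k=get_image("scene");a=cv2.resize(k[170:270,220:340],(720,600),interpolation=cv2.INTER_CUBIC);cv2.imwrite("pics/s2.png",a)
E
```

```text
(no output)
```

View pics/s2.png

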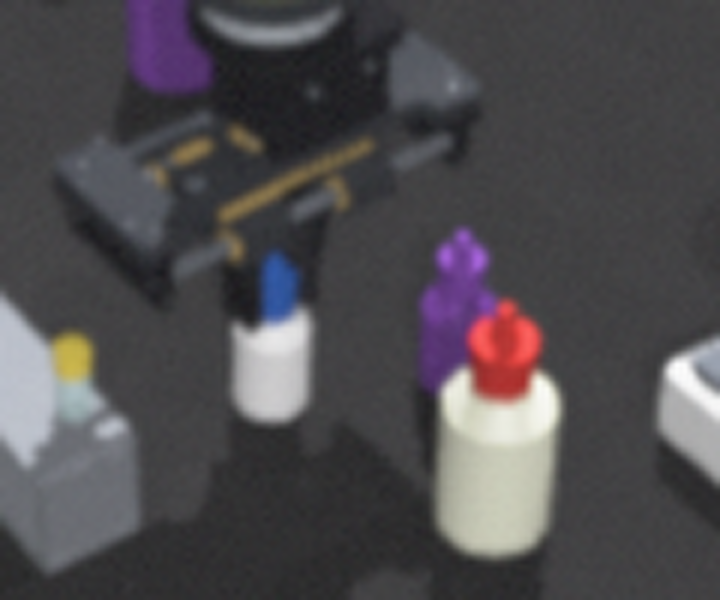

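The grip is now on the blue cap (21.5 mm) and the bottle is upright. I'll carry it to (481,188).

Request:
send_rows([
  {"hand":12,"x":0,"y":0,"z":20,"roll":0},
  {"hand":12,"x":0,"y":0,"z":40,"roll":0},
  {"hand":12,"x":0,"y":0,"z":40,"roll":0},
  {"hand":12,"x":0,"y":0,"z":40,"roll":0},
  {"hand":12,"x":-15,"y":5,"z":15,"roll":0},
  {"hand":12,"x":-35,"y":15,"z":0,"roll":0},
  {"hand":12,"x":-35,"y":15,"z":0,"roll":0},
  {"hand":12,"x":-35,"y":15,"z":0,"roll":0},
  {"hand":12,"x":-35,"y":15,"z":0,"roll":0},
  {"hand":12,"x":-27,"y":11,"z":0,"roll":0},
])

```text
time: 35.85
position: [0.4894, 0.1844, 0.2811]
tool_rot: [-2.219, -2.222, -0.0]
ft_force: [0.5, 0.5, -0.3]
grip_width: 0.252
grip_force: 9.9
```

Request:
send_rows([
  {"hand":12,"x":-10,"y":5,"z":0,"roll":0},
  {"hand":12,"x":0,"y":0,"z":-20,"roll":0},
  {"hand":12,"x":0,"y":0,"z":-35,"roll":0},
  {"hand":12,"x":0,"y":0,"z":-35,"roll":0},
  {"hand":12,"x":0,"y":0,"z":-25,"roll":0},
  {"hand":12,"x":0,"y":0,"z":-10,"roll":0},
  {"hand":12,"x":0,"y":0,"z":0,"roll":0},
  {"hand":12,"x":0,"y":0,"z":0,"roll":0},
  {"hand":12,"x":0,"y":0,"z":0,"roll":0},
])

```text
time: 36.75
position: [0.4828, 0.1887, 0.1578]
tool_rot: [2.222, 2.22, 0.005]
ft_force: [-0.9, 0.2, -0.9]
grip_width: 0.246
grip_force: 10.0
```

Request:
send_rows([
  {"hand":12,"x":-1,"y":-0.5,"z":-12,"roll":0},
  {"hand":12,"x":0,"y":0,"z":-12,"roll":0},
  {"hand":12,"x":0,"y":0,"z":-5,"roll":0},
  {"hand":12,"x":0,"y":0,"z":0,"roll":0},
  {"hand":12,"x":0,"y":0,"z":0,"roll":0},
  {"hand":12,"x":0,"y":0,"z":0,"roll":0},
])

```text
time: 37.35
position: [0.4805, 0.1879, 0.1272]
tool_rot: [-2.222, -2.221, 0.0]
ft_force: [-0.5, -0.4, -0.6]
grip_width: 0.25
grip_force: 10.0
```

Request:
send_rows([
  {"hand":12,"x":0.3,"y":0,"z":-0.8,"roll":0},
  {"hand":12,"x":0,"y":0,"z":0,"roll":0},
  {"hand":12,"x":0,"y":0,"z":0,"roll":0},
  {"hand":22,"x":0,"y":0,"z":0,"roll":0},
  {"hand":25,"x":0,"y":0,"z":0,"roll":0},
  {"hand":45,"x":0,"y":0,"z":0,"roll":0},
  {"hand":50,"x":0,"y":0,"z":0,"roll":0},
  {"hand":50,"x":0,"y":0,"z":20,"roll":0},
  {"hand":50,"x":0,"y":0,"z":40,"roll":0},
  {"hand":50,"x":0,"y":0,"z":40,"roll":0},
])

```text
time: 38.35
position: [0.4803, 0.1875, 0.2271]
tool_rot: [2.222, 2.221, -0.003]
ft_force: [0.3, 0.6, -0.5]
grip_width: 0.559
grip_force: 0.0
```

```bash
python3 -c "
from h import *
s=get_state();print(s['position'],s['ft_force'])
f='w4.npz'
# wash estimates: red cap top/nozzle seen in w5.png
print(wr(657,258,.130,f),wr(652,258,.112,f))
print(wr(655,281,.130,'w2.npz'), top(159,181,.112), top(155,177,.13))"
```

```text
[0.4803459  0.18747376 0.22705139] [ 0.34397277  0.56877923 -0.51372793]
[631.9 238.6] [638.8 234.9]
[630.4 239.1] [637.96658845 229.80499115] [637.34559419 230.42548009]
```

Request:
send_rows([
  {"hand":70,"x":0,"y":0,"z":40,"roll":0},
  {"hand":70,"x":20,"y":-5,"z":23,"roll":0},
  {"hand":70,"x":35,"y":-10,"z":0,"roll":0},
  {"hand":70,"x":35,"y":-10,"z":0,"roll":0},
  {"hand":70,"x":25,"y":-5,"z":0,"roll":0},
  {"hand":70,"x":10,"y":0,"z":0,"roll":0},
  {"hand":70,"x":0,"y":0,"z":0,"roll":0},
  {"hand":70,"x":0,"y":0,"z":0,"roll":0},
  {"hand":70,"x":0,"y":0,"z":0,"roll":0},
])

```text
time: 39.25
position: [0.6048, 0.1586, 0.2895]
tool_rot: [-2.22, -2.222, -0.0]
ft_force: [0.8, 0.2, -0.4]
grip_width: 0.806
grip_force: 0.0
```

```bash
python3 - <<'E'
from h import *
import cv2
c=get_calibration("wrist");s=get_state();i=get_image("wrist")
np.savez("w7.npz",m=c["mtx"],T=c["world_from_camera"]);print(s["time"],s["position"],s["tool_rot"])
cv2.imwrite("pics/w8.png",cv2.resize(i,(800,600),interpolation=cv2.INTER_CUBIC))
print(ray("scene",(301.9,255.8),0))
E
```

```text
39.25 [0.60478555 0.15861314 0.28948077] [-2.21963760e+00 -2.22158388e+00 -2.12671468e-04]
[638.6827746  234.96834993]
```

View pics/w8.png

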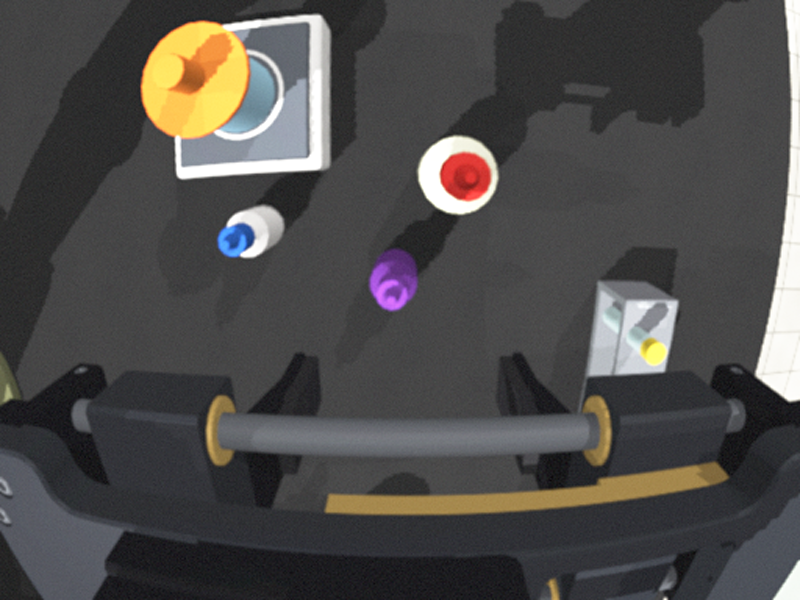

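The dropper stands upright at (236,240) in line with the stirrer, and the red cap is centred at (466,177).

```bash
python3 - <<'E'
from h import *
f="w7.npz"
print("wash",wr(466,176.5,.112,f),wr(467,178,.13,f),wr(458,175,.06,f),"drop",wr(236,239.5,.077,f),wr(264,229,.02,f),"cover",wr(195,80,.131,f))
E
```

```text
wash [637.4 232.7] [635.8 232.4] [638.3 232. ] drop [484.4 191.3] [487.3 190. ] cover [483.  294.4]
```

Request:
send_rows([
  {"hand":70,"x":12,"y":25,"z":0,"roll":0},
  {"hand":70,"x":12,"y":30,"z":0,"roll":0},
  {"hand":70,"x":8.2,"y":18.5,"z":0,"roll":0},
  {"hand":70,"x":0,"y":0,"z":-30,"roll":0},
  {"hand":70,"x":0,"y":0,"z":-30,"roll":0},
  {"hand":70,"x":0,"y":0,"z":-15,"roll":0},
  {"hand":70,"x":0,"y":0,"z":0,"roll":0},
  {"hand":70,"x":0,"y":0,"z":0,"roll":0},
  {"hand":70,"x":0,"y":0,"z":0,"roll":0},
])

```text
time: 40.2
position: [0.6389, 0.2314, 0.2165]
tool_rot: [2.221, 2.22, 0.005]
ft_force: [-0.2, -0.2, 0.6]
grip_width: 0.798
grip_force: 0.0
```

Request:
send_rows([
  {"hand":70,"x":-1.8,"y":0.7,"z":-25,"roll":0},
  {"hand":70,"x":0,"y":0,"z":-20,"roll":0},
  {"hand":70,"x":0,"y":0,"z":-12,"roll":0},
  {"hand":70,"x":0,"y":0,"z":0,"roll":0},
  {"hand":70,"x":0,"y":0,"z":0,"roll":0},
  {"hand":70,"x":0,"y":0,"z":0,"roll":0},
  {"hand":40,"x":0,"y":0,"z":0,"roll":0},
  {"hand":20,"x":0,"y":0,"z":0,"roll":0},
  {"hand":20,"x":0,"y":0,"z":0,"roll":0},
  {"hand":20,"x":0,"y":0,"z":0,"roll":0},
], force=20)

```text
time: 41.2
position: [0.6363, 0.2321, 0.1575]
tool_rot: [2.222, 2.221, 0.0]
ft_force: [0.3, -0.1, 0.5]
grip_width: 0.524
grip_force: 0.0
```

Request:
send_rows([
  {"hand":20,"x":0,"y":0,"z":0,"roll":0},
  {"hand":20,"x":0,"y":0,"z":0,"roll":0},
  {"hand":20,"x":0,"y":0,"z":0,"roll":0},
  {"hand":20,"x":0,"y":0,"z":0,"roll":0},
])

```text
time: 41.6
position: [0.6363, 0.232, 0.1573]
tool_rot: [2.222, 2.221, 0.0]
ft_force: [0.2, -0.2, -1.1]
grip_width: 0.338
grip_force: 19.9
```

Request:
send_rows([
  {"hand":20,"x":0,"y":0,"z":20,"roll":0},
  {"hand":20,"x":0,"y":0,"z":40,"roll":0},
  {"hand":20,"x":0,"y":0,"z":40,"roll":0},
  {"hand":20,"x":0,"y":0,"z":32,"roll":0},
  {"hand":20,"x":-15,"y":-15,"z":0,"roll":0},
  {"hand":20,"x":-30,"y":-25,"z":0,"roll":0},
  {"hand":20,"x":-30,"y":-25,"z":0,"roll":0},
  {"hand":20,"x":-30,"y":-25,"z":0,"roll":0},
  {"hand":20,"x":-30,"y":-20,"z":0,"roll":0},
  {"hand":20,"x":-20,"y":-8,"z":0,"roll":0},
])

```text
time: 42.6
position: [0.4794, 0.1113, 0.289]
tool_rot: [-2.224, -2.217, 0.001]
ft_force: [-0.2, -0.3, -1.1]
grip_width: 0.337
grip_force: 19.9
```

Request:
send_rows([
  {"hand":20,"x":0,"y":0,"z":-20,"roll":0},
  {"hand":20,"x":0,"y":0,"z":-30,"roll":0},
  {"hand":20,"x":0,"y":0,"z":-30,"roll":0},
  {"hand":20,"x":0,"y":0,"z":-20,"roll":0},
  {"hand":20,"x":0,"y":0,"z":-5,"roll":0},
  {"hand":20,"x":0,"y":0,"z":0,"roll":0},
  {"hand":20,"x":0,"y":0,"z":0,"roll":0},
  {"hand":20,"x":0,"y":0,"z":0,"roll":0},
])

```text
time: 43.4
position: [0.4821, 0.1143, 0.1857]
tool_rot: [2.221, 2.22, 0.004]
ft_force: [0.4, -0.2, -0.7]
grip_width: 0.338
grip_force: 19.9
```

Request:
send_rows([
  {"hand":20,"x":-0.7,"y":0,"z":-12,"roll":0},
  {"hand":20,"x":0,"y":0,"z":-11,"roll":0},
  {"hand":20,"x":0,"y":0,"z":-4,"roll":0},
  {"hand":20,"x":0,"y":0,"z":0,"roll":0},
  {"hand":20,"x":0,"y":0,"z":0,"roll":0},
  {"hand":20,"x":0,"y":0,"z":0,"roll":0},
])

```text
time: 44.0
position: [0.4803, 0.114, 0.1571]
tool_rot: [-2.222, -2.221, 0.001]
ft_force: [1.1, -0.1, -1.5]
grip_width: 0.341
grip_force: 20.0
```

Request:
send_rows([
  {"hand":28,"x":0,"y":0,"z":0,"roll":0},
  {"hand":33,"x":0,"y":0,"z":0,"roll":0},
  {"hand":55,"x":0,"y":0,"z":0,"roll":0},
  {"hand":65,"x":0,"y":0,"z":0,"roll":0},
  {"hand":65,"x":0,"y":0,"z":0,"roll":0},
  {"hand":65,"x":0,"y":0,"z":25,"roll":0},
  {"hand":65,"x":0,"y":0,"z":40,"roll":0},
  {"hand":65,"x":0,"y":0,"z":40,"roll":0},
  {"hand":65,"x":0,"y":0,"z":35,"roll":0},
  {"hand":65,"x":0,"y":-20,"z":20,"roll":0},
])

```text
time: 45.0
position: [0.4812, 0.0966, 0.3205]
tool_rot: [2.216, 2.225, 0.007]
ft_force: [0.3, 0.2, -0.6]
grip_width: 0.742
grip_force: 0.0
```

Request:
send_rows([
  {"hand":65,"x":0,"y":-30,"z":20,"roll":0},
  {"hand":65,"x":0,"y":0,"z":0,"roll":0},
  {"hand":65,"x":0,"y":0,"z":0,"roll":0},
  {"hand":65,"x":0,"y":0,"z":0,"roll":0},
])

```text
time: 45.4
position: [0.4801, 0.0649, 0.3367]
tool_rot: [-2.22, -2.222, 0.001]
ft_force: [0.4, 0.6, -0.5]
grip_width: 0.745
grip_force: 0.0
```

```bash
python3 - <<'E'
from h import *
import cv2
c=get_calibration("wrist");s=get_state();i=get_image("wrist")
np.savez("w8.npz",m=c["mtx"],T=c["world_from_camera"]);print(s["time"],s["position"],s["tool_rot"])
cv2.imwrite("pics/w9.png",cv2.resize(i,(800,600),interpolation=cv2.INTER_CUBIC))
E
```

```text
45.4 [0.48010017 0.06493886 0.33665101] [-2.22008434e+00 -2.22165803e+00  1.21599931e-03]
```

View pics/w9.png

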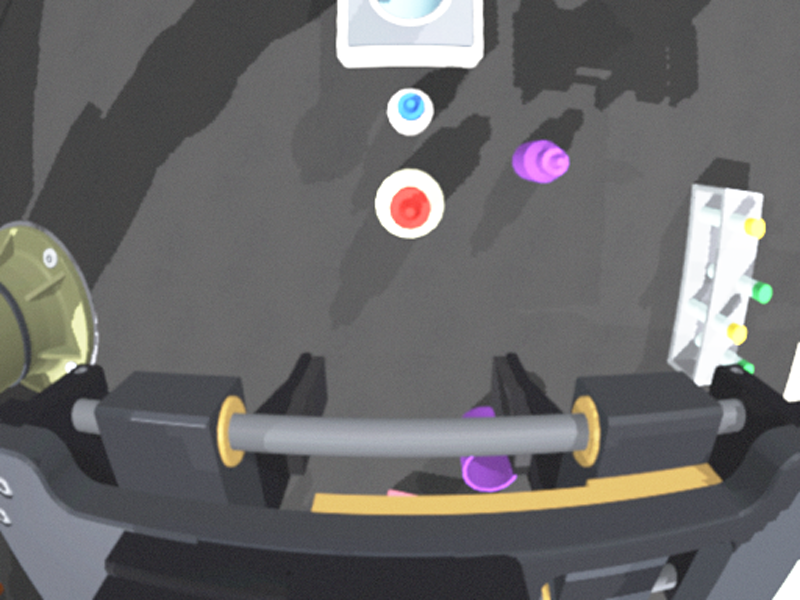

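Both bottles stand upright in line with the stirrer's middle: the dropper cap at (411,105), the wash cap at (410,208) and the stirrer side at about y=67. Here is a numeric check.

```bash
python3 - <<'E'
from h import *
f="w8.npz"
print("wash",wr(410,208,.112,f),wr(410,203,.06,f),"drop",wr(411,105,.077,f),wr(410,112,.045,f),"stir edge",wr(411,67,0,f),wr(411,47,.05,f))
E
```

```text
wash [480.6 115.3] [480.7 114.1] drop [481.4 190.2] [480.7 188.3] stir edge [481.8 235.8] [481.5 242.6]
```

```bash
python3 -c "
from bench import *
print(close_job())"
```

```text
the job is handed in; nothing more can be done
None
```

The job is handed in at about 45 s: the covered blue beaker stands on the stirrer within about 1 mm of centre, the amber bottle is fully home in the foam, and the dropper and wash bottles stand upright in the row with gaps measured at about 29 mm and 30 mm.

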